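# Free and open the seized blue ball valve

### The arm

A 6-joint arm with a two-finger parallel gripper is mounted at the origin on a cart in front of the work surface, level with it; the furniture and walls round the work are solid. World frame = base frame: x ahead of the robot, y to its left, z up, the work surface at z = 0. Lengths are in mm, angles in rad, forces in N, time in s.
With the tool pointing down it reaches from about 350 to 975 mm from the base axis. Payload 7.1 kg.
Tool frame: the origin (TCP) lies between the finger pads; the fingertips stand 19 mm ahead of it and the grasp point (between the pads) is the TCP (ctrl.tcp_to_tips is the distance from the TCP to the fingertips, in mm); z points along the fingers, y is the line along which they close (so a half turn about z gives the same grasp; the last joint's range is limited). The gripper opens to 88 mm and grips with 3 to 60 N. Pads are 20 mm wide; open, the fingers measure 115 mm over their backs; the gripper's body (75 mm by 178 mm) begins 61 mm behind the grasp point.
Start: joints at [-1.299, 0.423, 1.63, -0, 1.089, -0.019], TCP at [179.217, -598.737, 214.875] pointing down, gripper open.
Joint ranges: [-3, 3], [-0.9, 2.11], [0.09, 2.58], [-1.31, 4.45], [0.11, 2.69], [-2.54, 2.54]. Speed limits (rad/s): [2.39, 2.39, 3.01, 3.14, 3.14, 3.14].

### API

Orientations are given as a rotation vector (axis times angle).
In Python, from workcell import status, optics, ctrl gives the robot as it stands. The module is installed in compiled form; this text tells all that it offers.
- The arm moves only by the shell command python3 -m inch 'ROWS'. ROWS is JSON, a list that holds one entry, the list of rows, each a list of 7 numbers: the shift along the tool's x, y, z in mm, then the turn, a rotation vector about the tool's x, y, z in rad, then the opening in per cent of the stroke, from 0 (shut) to 100 (fully open). A call has 1 to 20 rows; each row is the pose to reach, as a shift and turn from the pose commanded when the call began, along the tool's axes at that moment; what a row does not reach only later rows make up. A row lasts 1/10 s, in which the tool goes at most 50 mm and 8.59 degrees, less where a joint would pass 70% of its speed; a pose out of reach is approached as far as the arm can. A call with a gripper value outside its range is refused whole. The fingers move at their own pace and stop on an object; the grip force is fixed at half the most. Time passes only in rows, so rows that repeat a pose let the fingers close. It gives the time, the measured TCP pose, the force, the opening and the grip force at its end, in the units of the state.
- status.get_obs(): the state, without advancing time (a new reading comes with each control period).
- optics.get_image(name): name is "scene" or "top" or "wrist"; returns a dict with "frame" (420x560x3 uint8, red, green, blue), "fx", "fy", "cx", "cy" (pixels), "rvec" (rotation vector, rad) and "tvec" (3), from world to camera coordinates, as OpenCV has them; the wrist camera has in their place "hand_eye" (4x4, takes a point from camera to tool coordinates, whose origin is the TCP and whose axes are the flange's). Camera axes: x right, y down, z forward; pixel columns grow to the right and rows downward; lengths in mm; the calibration is good to about 2 mm. The wrist camera is an equidistant fisheye: a pixel r from the principal point sees the ray r / f radians off the axis. A picture is of the moment at which its call begins: read the wrist's pose just before it. There is no depth.
- ctrl.close_job(): hands the job in; it is judged then, once.
The state is a dict: "t": time; "qpos": joint angles; "qvel": joint speeds; "joint_torque": joint torques, N m; "ee_pos": TCP position; "orientation": TCP orientation; "ft_force": force on the tool from outside, world axes, zero at the start; "moment": the same for the moment, N m; "width": finger opening in mm; "grasp_force": force on a finger pad.
Only numpy, scipy, OpenCV 4.12 (cv2) and the standard library are available. Lean on these libraries where they do the work, as an engineer would, in place of code of your own. Each camera call takes 0.05 s, during which the arm holds its last target. There are 200 camera calls.

### The job

The little bench ball valve with the blue handle has seized shut from standing. Break it loose with a short, firm counter-clockwise twist (seen from above), then turn the now free handle on until it lies in line with the pipe, fully open, and let go. Leave the red-handled valve shut and the amber bottle standing undisturbed.

Things in the scene. Friction and masses are not known exactly. Their poses are not given: they have to be found in the camera images.
- blue_handle (a joint): Blue handle's angle, rad, counter-clockwise from above, about the vertical axis through blue_grip: 0 shut (across the pipe), 1.57 in line with the pipe, end stop 1.6. Seized: it holds until twisted with about 0.4 N m; once moving the drag fades, half gone by 0.15 rad, and from about 0.35 rad on it turns freely (below 0.1 N m). It stays wherever it is left.
- blue_grip (a point): Grip point on the blue handle's axis, 96 mm above the worktop. The handle is an upright flat bar 56 mm long (point x), 12 mm thick (point y), 30 mm tall (74 to 104 mm above the worktop): grip its two flat faces from above, fingers closing along point y. The point turns with it. Below 77 mm there is a collar 25 mm wide, below 72 mm the brass valve body.
- red_handle (a joint): Angle of the red handle of the other valve, 0 = shut; it stays shut. Both valves are built alike: brass, fixed to the worktop on a dark steel foot 85 x 100 mm, centres 0.2 m or more apart; the level pipe, 130 mm end to end, 48 mm above the worktop, lies at right angles to the shut handle.
- amber_bottle: brown glass bottle with a blue cap, 56 mm wide, 103 mm tall, loose, standing behind the valves; origin at the centre of its underside, z up. A bystander.

How it is judged (in metres and radians):
On the way:
1. the blue handle has broken loose (turned past about 17 degrees) (value of joint blue_handle above 0.3 rad), for 0.1 s.
At the end, for the whole second after the job is handed in: The blue handle rests within 15 degrees of in line with its pipe (joint above 1.3 rad), the red handle is still shut (below 0.1 rad), and the amber bottle stands upright within 30 mm of where it was (value of joint blue_handle above 1.3 rad and velocity of joint blue_handle between -0.1 and 0.1 rad/s and value of joint red_handle below 0.1 rad and angle between amber_bottle's own z axis and vertical below 0.1 rad and distance of amber_bottle from where it was at the start of the episode below 0.03 m); the robot touches nothing.
It fails at once if the red valve is turned (value of joint red_handle above 0.2 rad).
It fails at once if the amber bottle is shoved or knocked over (distance of amber_bottle from where it was at the start of the episode above 0.03 m or angle between amber_bottle's own z axis and vertical above 0.35 rad).
It also fails if it takes over 32 s, if anything falls off the work surface, if the arm or the gripper's body presses on something with over 40 N, if the wrist force passes 120 N, or if a joint passes its speed limit or range.

## Working session

There is one attempt and no reset: what is moved stays moved. The work goes in short steps, Python scripts to look and compute and a shell command to move; the robot and the scene stay as the last step left them, time stands still between calls to the robot, and variables do not carry over. Pictures are saved under pics/ and viewed, at most 10 in all, crops included, and the job is handed in when it is done.

```bash
mkdir -p pics; python3 - <<'E'
from workcell import status, optics
import cv2
print(status.get_obs())
for n in("top","scene"):
    d=optics.get_image(n); cv2.imwrite(f"pics/{n}.png",d["frame"][:,:,::-1]); print({k:v for k,v in d.items() if k!="frame"})
E
```

```text
{'t': 0.0, 'qpos': array([-1.29900416e+00,  4.23809860e-01,  1.63072234e+00, -1.93055892e-05,
        1.08863494e+00, -1.90061534e-02]), 'qvel': array([-1.71943578e-04,  3.61231788e-04,  5.28870650e-05,  1.37569000e-03,
       -1.41632702e-04,  4.62421565e-04]), 'joint_torque': array([ 2.98987070e-04, -5.44627047e+01, -2.73669219e+01,  6.45100814e-02,
        2.27206503e-02, -1.17235732e-04]), 'ee_pos': array([ 179.05297769, -598.17722364,  214.10836842]), 'orientation': array([-3.10689768e+00, -4.54965095e-01,  3.38237067e-04]), 'ft_force': array([-0.02749876,  0.15713481,  0.11565985]), 'moment': array([-0.00574662,  0.00917021,  0.01498914]), 'grasp_force': 0.0, 'width': 87.83293831604277}
{'fx': 444.77134541314535, 'fy': 444.77134541314535, 'cx': 280.9197412182635, 'cy': 208.15983745054868, 'rvec': array([ 2.14993734, -2.05810014,  0.2166568 ]), 'tvec': array([-60.88226486, 568.58319393, 824.4089569 ])}
{'fx': 534.7408545914963, 'fy': 534.7408545914963, 'cx': 285.4992817398855, 'cy': 206.8197300328902, 'rvec': array([ 0.74057805, -2.57748765,  1.18164603]), 'tvec': array([415.44196956, 301.70872285, 736.60824116])}
```

View pics/top.png

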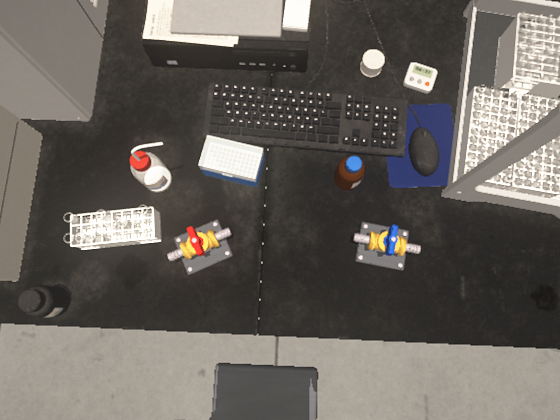

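View pics/scene.png

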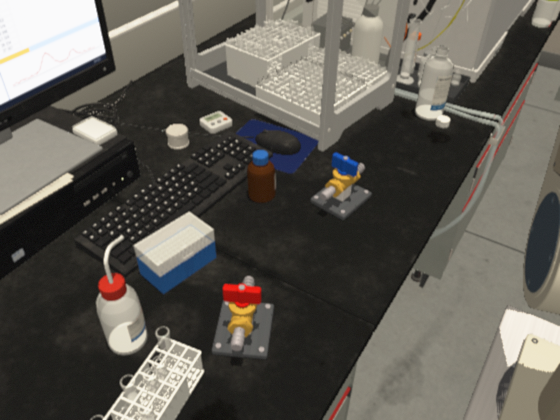

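The top view shows the blue valve at about (389,243), with its handle running roughly (395,230)–(391,253). The red valve is at (198,243) and the bottle cap at (353,163). I'll enlarge the blue valve next.

```bash
python3 - <<'E'
import cv2
a=cv2.imread("pics/top.png")[205:275,345:430]; b=cv2.imread("pics/scene.png")[145:220,305:375]
cv2.imwrite("pics/c.png",cv2.hconcat([cv2.resize(a,(400,400*70//85),interpolation=2)[:320],cv2.resize(b,(300,321),interpolation=2)[:320]]))
E
cat > h.py <<'E'
import numpy as np,cv2
T=dict(f=444.771345,cx=280.91974,cy=208.159837,r=[2.14993734,-2.05810014,0.2166568],t=[-60.88226486,568.58319393,824.4089569])
S=dict(f=534.740855,cx=285.49928,cy=206.81973,r=[0.74057805,-2.57748765,1.18164603],t=[415.44196956,301.70872285,736.60824116])
def at_z(c,u,v,z):
    R=cv2.Rodrigues(np.array(c['r']))[0]; C=-R.T@np.array(c['t']); d=R.T@np.array([(u-c['cx'])/c['f'],(v-c['cy'])/c['f'],1])
    return (C+d*(z-C[2])/d[2]).round(1)
E
python3 -c "
from h import *
for p in [(360,240,48),(417,249,48),(354,163,103),(393,240,104),(198,241,104)]: print(p,at_z(T,*p))"
```

```text
(360, 240, 48) [ 515.6 -195.8   48. ]
(417, 249, 48) [ 502.5 -308.5   48. ]
(354, 163, 103) [ 657. -174.  103.]
(393, 240, 104) [ 509.8 -247.6  104. ]
(198, 241, 104) [492.1 115.  104. ]
```

View pics/c.png

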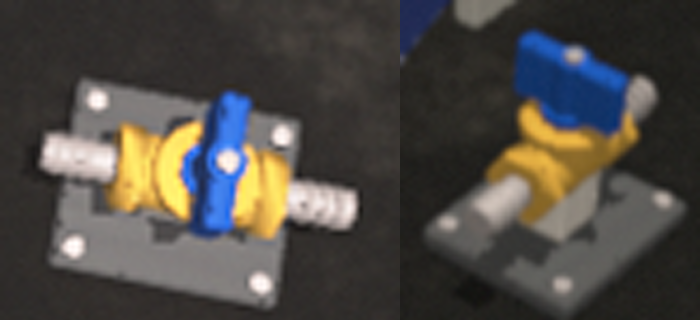

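The crop shows the handle screw at top px (393.4,239) and scene px (345.6,158). The pipe ends are at top px (354,237.5) and (420.4,249.2).

```bash
python3 -c "
from h import *
from workcell import status
from scipy.spatial.transform import Rotation as R
a,b=at_z(T,353.9,237.5,50),at_z(T,420.4,249.2,50);print(a,b,(a+b)/2, np.linalg.norm(a-b))
g=at_z(T,393.4,239,105);print('screw',g,at_z(S,345.6,158.1,105))
d=a-b; pa=np.arctan2(d[1],d[0]); print('pipe deg',np.degrees(pa))
h=at_z(T,395.4,225.2,104)-at_z(T,389.5,252,104);print('handle deg',np.degrees(np.arctan2(h[1],h[0])),np.linalg.norm(h))
o=status.get_obs();M=R.from_rotvec(o['orientation']).as_matrix();print(M.round(4)); print(o['qpos'])
print('tool shift to grip@z250',M.T@(np.array([g[0],g[1],250])-o['ee_pos']))
"
```

```text
[ 519.8 -183.3   50. ] [ 502.2 -314.6   50. ] [ 511.   -248.95   50.  ] 132.47433713742447
screw [ 511.5 -248.2  105. ] [ 506.4 -246.   105. ]
pipe deg 82.36534362283969
handle deg -12.62412187286108 52.16100075727073
[[ 9.580e-01  2.867e-01 -3.000e-04]
 [ 2.867e-01 -9.580e-01  1.400e-03]
 [ 1.000e-04 -1.400e-03 -1.000e+00]]
[-1.29900774e+00  4.23776843e-01  1.63061509e+00  4.29052555e-05
  1.08863323e+00 -1.90000571e-02]
tool shift to grip@z250 [ 418.81507084 -240.09839209  -35.45792168]
```

```bash
python3 -m inch '[[[45,-48,-10,0,0,0,100],[90,-95,-10,0,0,0,100],[135,-142,-10,0,0,0.1,100],[180,-190,-10,0,0,0.2,100],[230,-242,-10,0,0,0.3,100],[230,-242,-10,0,0,0.4,100],[275,-242,-5,0,0,0.44,100],[320,-242,0,0,0,0.44,100],[365,-241,0,0,0,0.44,100],[400,-241,0,0,0,0.44,100],[417,-241,0,0,0,0.44,100],[417,-241,0,0,0,0.44,100],[417,-241,0,0,0,0.44,100],[417,-241,0,0,0,0.44,100],[417,-241,0,0,0,0.44,100],[417,-241,0,0,0,0.44,100]]]'
python3 - <<'E'
from workcell import status, optics
import cv2,numpy as np
from scipy.spatial.transform import Rotation as R
o=status.get_obs();print(o['qpos'],o['ee_pos'],R.from_rotvec(o['orientation']).as_matrix().round(3).tolist())
d=optics.get_image("wrist"); cv2.imwrite("pics/w.png",d["frame"][:,:,::-1]); print({k:v for k,v in d.items() if k!="frame"})
E
```

```text
t: 1.7
ee_pos: [508.7, -248.9, 215.1]
orientation: [3.133, -0.236, 0.0]
ft_force: [-0.7, -0.4, -0.3]
width: 87.9
grasp_force: 0.0
[-4.76049211e-01  3.37298469e-01  1.76143654e+00 -5.63169279e-05
  1.04279402e+00  1.24541747e+00] [ 508.7013336  -248.91489163  215.10816683] [[0.989, -0.15, 0.0], [-0.15, -0.989, -0.0], [0.0, 0.0, -1.0]]
{'fx': 325.19226210127806, 'fy': 325.19226210127806, 'cx': 276.6722107867333, 'cy': 211.70074004301384, 'hand_eye': array([[ 6.38146146e-04, -9.68157209e-01, -2.50342189e-01,
         6.69168162e+01],
       [ 9.99999106e-01,  3.23584380e-04,  1.29768388e-03,
         6.66892453e-01],
       [-1.17535519e-03, -2.50342794e-01,  9.68156549e-01,
        -1.70035194e+02],
       [ 0.00000000e+00,  0.00000000e+00,  0.00000000e+00,
         1.00000000e+00]])}
```

View pics/w.png

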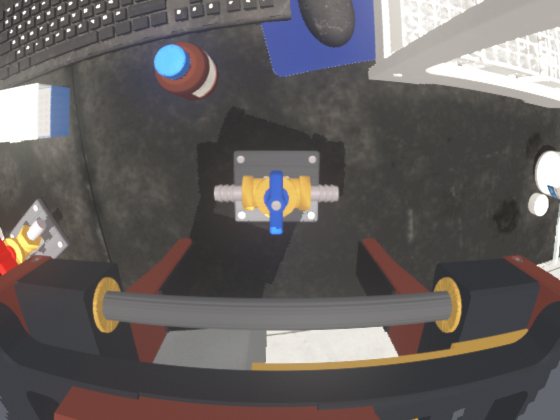

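The wrist view shows the handle upright at column 276 with the screw at (276.5,205), and the pipe level across row 193, so the tool's yaw already matches the handle. Next I'll work out the screw's position in tool coordinates.

```bash
python3 - <<'E'
import numpy as np
H=np.array([[6.38e-04,-.968157,-.250342,66.917],[1,3.2e-4,1.298e-3,.667],[-1.175e-3,-.250343,.968157,-170.035]])
for u,v,z in [(276.5,205,105),(276,172,104),(276,233,104),(214,193,50),(338,193,50)]:
    x,y=(u-276.672)/325.192,(v-211.7)/325.192; r=np.hypot(x,y)
    d=H[:,:3]@np.array([x*np.sin(r)/r,y*np.sin(r)/r,np.cos(r)]); c=H[:,3]
    print((c+d*((215.1-z)-c[2])/d[2]).round(1))
E
```

```text
[  0.6   0.9 110.1]
[ 29.9   0.4 111.1]
[-25.8   0.4 111.1]
[  0.8 -65.5 165.1]
[  0.8  66.3 165.1]
```

```bash
python3 -m inch '[[[1,0.5,30,0,0,0,60],[1,0.5,60,0,0,0,60],[1,0.5,90,0,0,0,60],[1,0.5,105,0,0,0,60],[1,0.5,112,0,0,0,60],[1,0.5,117,0,0,0,60],[1,0.5,117,0,0,0,60],[1,0.5,117,0,0,0,60],[1,0.5,117,0,0,0,0],[1,0.5,117,0,0,0,0],[1,0.5,117,0,0,0,0],[1,0.5,117,0,0,0,0],[1,0.5,117,0,0,0,0],[1,0.5,117,0,0,0,0],[1,0.5,117,0,0,0,0],[1,0.5,117,0,0,0,0],[1,0.5,117,0,0,0,0],[1,0.5,117,0,0,0,0]]]'
```

```text
t: 3.55
ee_pos: [510.5, -248.9, 97.9]
orientation: [3.133, -0.234, -0.0]
ft_force: [-0.5, 0.4, 0.5]
width: 0.5
grasp_force: 0.0
```

```bash
python3 - <<'E'
from workcell import status, optics
import cv2,numpy as np
o=status.get_obs();print(o['t'],o['ee_pos'],o['width'],o['grasp_force'],o['moment'])
w=optics.get_image("wrist")["frame"]; s=optics.get_image("scene")["frame"]
a=cv2.resize(w[120:400,170:390],(400,509)); b=cv2.resize(s[80:230,270:388],(400,509))
cv2.imwrite("pics/g.png",cv2.hconcat([a,b])[:,:,::-1])
E
```

```text
3.55 [ 510.50831535 -248.93095549   97.85752811] 0.5311688550077202 0.0 [0.05157535 0.02383528 0.05387613]
```

View pics/g.png

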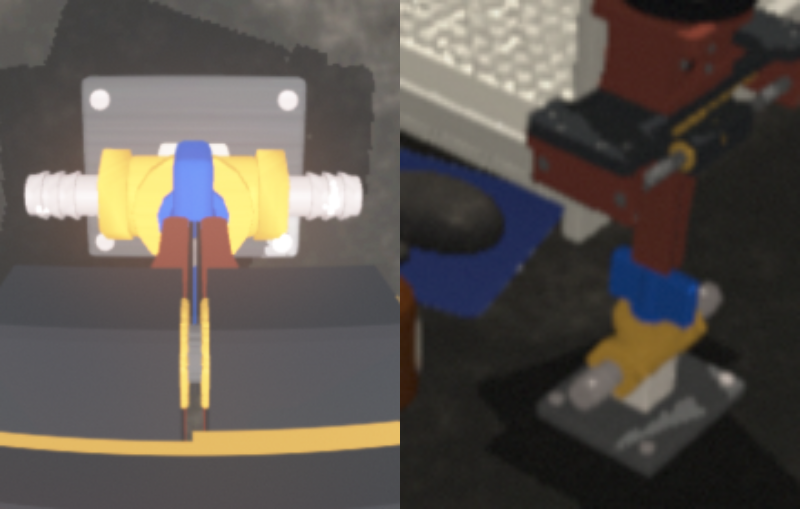

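The scene crop (right) shows the shut fingertips ending at about the top edge of the handle. They closed above it rather than around it, which matches the 0.5 mm width. I'll check the tip geometry.

```bash
python3 - <<'E'
from workcell import ctrl
from h import *
print(ctrl.tcp_to_tips, [a for a in dir(ctrl) if a[0]!='_'])
for z in (79,88,98,104,110):
    for y in (-248.9,):
        p=cv2.projectPoints(np.array([[510.5,y,z]],float),np.array(S['r']),np.array(S['t']),np.array([[S['f'],0,S['cx']],[0,S['f'],S['cy']],[0,0,1]]),None)[0].ravel()
        print(z,p, 'crop',400+(p[0]-270)*3.39,(p[1]-80)*3.39)
E
```

```text
19.0 ['Unreachable', 'close_job', 'tcp_to_tips']
79 [343.19791343 167.54803636] crop 648.1409265424855 296.787843245622
88 [343.60674787 163.82420759] crop 649.5268752764498 284.16406373948354
98 [344.06650413 159.63656229] crop 651.085449012065 269.96794616290595
104 [344.34517908 157.09827858] crop 652.0301570836829 261.36316439752
110 [344.62599979 154.54045043] crop 652.9821392833123 252.69212694325824
```

The camera model puts the tips about 2–6 mm behind the TCP, not 19 mm ahead. I'll open, go about 21 mm lower while watching the force, and close again.

```bash
python3 -m inch '[[[0,0,0,0,0,0,60],[0,0,0,0,0,0,60],[0,0,0,0,0,0,60],[0,0,0,0,0,0,60],[0,0,0,0,0,0,60],[0,0,0,0,0,0,60],[0,0,4,0,0,0,60],[0,0,8,0,0,0,60],[0,0,12,0,0,0,60],[0,0,12,0,0,0,60]]]'
python3 -m inch '[[[0,0,4,0,0,0,60],[0,0,8,0,0,0,60],[0,0,9,0,0,0,60],[0,0,9,0,0,0,60],[0,0,9,0,0,0,0],[0,0,9,0,0,0,0],[0,0,9,0,0,0,0],[0,0,9,0,0,0,0],[0,0,9,0,0,0,0],[0,0,9,0,0,0,0],[0,0,9,0,0,0,0],[0,0,9,0,0,0,0]]]'
```

```text
t: 4.65
ee_pos: [510.0, -248.7, 85.0]
orientation: [-3.132, 0.234, 0.002]
ft_force: [-0.3, -0.5, -0.3]
width: 52.8
grasp_force: 0.0
t: 5.85
ee_pos: [510.6, -248.5, 77.0]
orientation: [-3.132, 0.235, -0.0]
ft_force: [1.4, 5.1, 3.0]
width: 11.9
grasp_force: 30.0
```

The grip holds at 11.9 mm and 30 N. Now the break-loose twist.

```bash
python3 -m inch '[[[0,0,0,0,0,-0.12,0],[0,0,0,0,0,-0.24,0],[0,0,0,0,0,-0.36,0],[0,0,0,0,0,-0.45,0],[0,0,0,0,0,-0.45,0],[0,0,0,0,0,-0.45,0],[0,0,0,0,0,-0.45,0]]]'
python3 -c "
from workcell import status;o=status.get_obs();print(o['moment'],o['qpos'])"
```

```text
t: 6.55
ee_pos: [510.6, -248.5, 76.9]
orientation: [-3.106, -0.471, -0.0]
ft_force: [1.7, 4.6, 1.1]
width: 11.6
grasp_force: 30.0
[ 0.90793134 -0.16654663  0.07058863] [-4.74114253e-01  5.34221413e-01  1.83944484e+00  7.51228064e-04
  7.68200198e-01  7.95135593e-01]
```

```bash
python3 - <<'E'
from workcell import optics
import cv2
w=optics.get_image("wrist")["frame"]; s=optics.get_image("scene")["frame"]
a=cv2.resize(w[120:400,170:390],(400,509)); b=cv2.resize(s[80:230,270:388],(400,509))
cv2.imwrite("pics/g2.png",cv2.hconcat([a,b])[:,:,::-1])
E
```

```text
(no output)
```

View pics/g2.png

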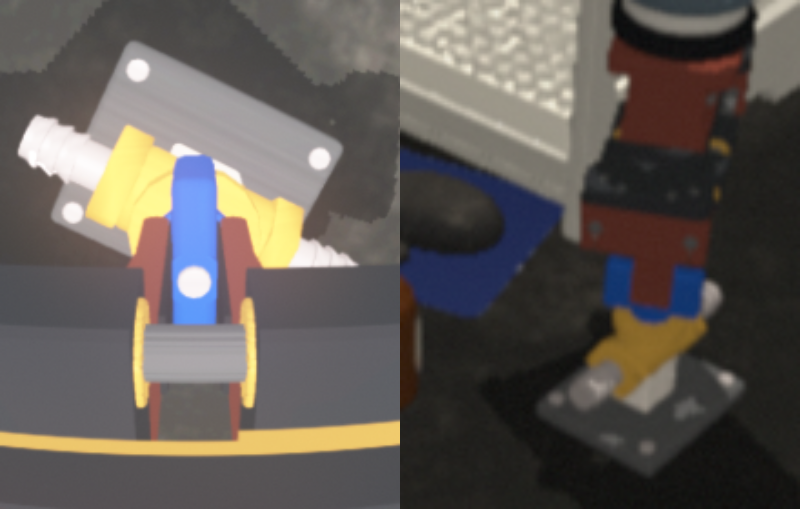

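The handle is held between the pads and has turned with the tool: the pipe now appears about 26° off level. I'll continue to in line.

```bash
python3 -m inch '[[[0,0,0,0,0,-0.12,0],[0,0,0,0,0,-0.24,0],[0,0,0,0,0,-0.36,0],[0,0,0,0,0,-0.48,0],[0,0,0,0,0,-0.6,0],[0,0,0,0,0,-0.72,0],[0,0,0,0,0,-0.84,0],[0,0,0,0,0,-0.96,0],[0,0,0,0,0,-1.04,0],[0,0,0,0,0,-1.09,0],[0,0,0,0,0,-1.09,0],[0,0,0,0,0,-1.09,0],[0,0,0,0,0,-1.09,0]]]'
```

```text
t: 7.95
ee_pos: [510.5, -248.3, 76.9]
orientation: [-2.411, -2.013, -0.0]
ft_force: [0.7, 4.6, 2.0]
width: 11.6
grasp_force: 30.0
```

Next I'll release, rise and check.

```bash
python3 -m inch '[[[0,0,0,0,0,0,60],[0,0,0,0,0,0,60],[0,0,0,0,0,0,60],[0,0,0,0,0,0,60],[0,0,0,0,0,0,60],[0,0,0,0,0,0,60],[0,0,-10,0,0,0,60],[0,0,-30,0,0,0,60],[0,0,-60,0,0,0,60],[0,0,-90,0,0,0,60],[0,0,-120,0,0,0,60],[0,0,-150,0,0,0,60],[0,0,-150,0,0,0,60],[0,0,-150,0,0,0,60],[0,0,-150,0,0,0,60]]]'
python3 - <<'E'
from workcell import optics
import cv2
w=optics.get_image("wrist")["frame"]
cv2.imwrite("pics/f.png",w[:,:,::-1])
E
```

```text
t: 9.45
ee_pos: [509.8, -248.6, 226.0]
orientation: [-2.411, -2.012, 0.001]
ft_force: [0.1, -0.6, 0.2]
width: 53.0
grasp_force: 0.0
```

View pics/f.png

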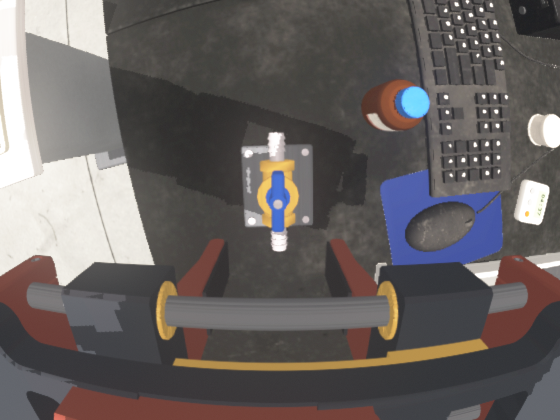

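The handle (column 278, rows 172–232) lies in line with the pipe (276,135)–(279,248). The bottle is still standing at (400,105), and the gripper is clear of everything.

```bash
python3 -c "
from workcell import ctrl;print(ctrl.close_job())"
```

```text
the job is handed in; nothing more can be done
None
```

The blue valve was broken loose, turned in line with its pipe and let go, and the job was handed in at about 9.5 s; the bottle was still standing in the last picture and the arm never went near the red valve, but the hand-in returned no verdict.

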